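Lay out the bench for striking a medal

ROBOT

A 6-joint arm with a two-finger parallel gripper is mounted at the origin on the work surface. World frame = base frame: x ahead of the robot, y to its left, z up, the work surface at z = 0. Lengths are in m, angles in rad, forces in N, time in s.
With the tool pointing down it reaches from about 0.275 to 0.75 m from the base axis. Payload 10.2 kg.
Tool frame: the origin (TCP) lies midway between the tips of the shut fingers; the grasp point (between the pads) lies 19 mm behind it (env.hold_point_z is the distance from the TCP to the grasp point, in m); z points along the fingers, y is the line along which they close (so a half turn about z gives the same grasp; the last joint's range is limited). The gripper opens to 85 mm and grips with 20 to 120 N. Pads are 22 mm wide; open, the fingers measure 114 mm over their backs; the gripper's body (76 mm by 85 mm) begins 54 mm behind the grasp point. The pads swing forward as they close: fully open they stand 13 mm farther back than shut.
Start: joints at [-1.544, 0.313, 1.498, -0, 1.331, -0.223], TCP at [0.13, -0.509, 0.231] pointing down, gripper open.
Joint ranges: [-2.94, 2.94], [-0.97, 2.17], [0.19, 2.56], [-1.23, 4.37], [0.02, 3.11], [-2.88, 2.88]. Speed limits (rad/s): [2.39, 2.39, 3.01, 3.14, 3.14, 3.14].

INTERFACE

Orientations are given as a unit quaternion [x, y, z, w].
In Python, from bench import env, kinematics, monitor, eyes, job gives the robot as it stands. The module is installed in compiled form; this text tells all that it offers. Calls block until the motion is done:
- env.reach(position, orientation): joint-space move of the TCP to a pose.
- env.movel(position, velocity=0.15, frame=None, guard=None): straight line of the TCP; frame=None keeps the orientation; velocity is the mean speed in m/s. With guard (N) it stops when the force on the tool has changed by that much, and returns True; else False.
- env.set_joints(angles): joint-space move.
- env.release() and env.close_gripper(effort=None): open the fingers fully, or close them until they stop; effort is the grip in N (None keeps the last).
- env.hold(seconds).
- kinematics.ik(position, orientation): joint angles nearest the present ones, or None.
- monitor.sense(): the state.
- eyes.grab_frame(name): name is "scene" or "top"; returns a dict with "frame" (420x560x3 uint8, red, green, blue), "mtx" (3x3 intrinsics, pixels), "view" (4x4, takes a point from world to camera coordinates). Camera axes: x right, y down, z forward; pixel columns grow to the right and rows downward; lengths in m; the calibration is good to about 2 mm. A picture is of the moment at which its call begins. There is no depth.
A pose or a line that the arm cannot do raises env.MotionError and nothing moves.
- job.hand_in(): hands the job in; it is judged then, once.
The state is a dict: "clock": time; "joints": joint angles; "qvel": joint speeds; "joint_efforts": joint torques, N m; "position": TCP position; "ee_rot": TCP orientation; "contact_force": force on the tool from outside, world axes, zero at the start; "ft_torque": the same for the moment, N m; "finger_gap": opening from 0.0 (shut) to 1.0 (fully open); "gripper_force": force on a finger pad.
Only numpy, scipy, OpenCV 4.12 (cv2) and the standard library are available. Lean on these libraries where they do the work, as an engineer would, in place of code of your own. Each camera call takes 0.05 s, during which the arm holds its last target. There are 200 camera calls.

TASK

Set the goldsmith's bench up for striking a medal: first stand the square steel die on the middle of the flat steel bench block, its sides parallel to the block's, then lay the round brass blank flat on the middle of the die. Stand the punch upright on the bench midway between the bench block and the wooden bur stand, and the round tin flat midway between the bench block and the pitch bowl, both in line with the things they stand between. Leave the jar and the white stone box where they are.

Things in the scene. Friction and masses are not known exactly. Their poses are not given: they have to be found in the camera images.
- die: Loose square steel die, 44 x 44 x 30 mm high, about 0.45 kg, a dark round engraved face on its top. Starts upright on the bench in the far row of four loose things, at any yaw. Origin: centre of its underside; x and y square to its sides, z up.
- blank: Loose round brass medal blank, 36 mm in diameter, 8 mm thick, about 70 g, lying flat on the bench in the far row. Origin: centre of its underside, z up.
- punch: Loose steel striking punch standing upright on its wide face in the far row: foot 36 mm in diameter and 12 mm high, tapering up to 18 mm height into a plain shank 24 mm in diameter, whole height 75 mm, about 0.28 kg. Origin: centre of its underside, z up.
- tin: Loose closed round aluminium tin, 50 mm in diameter, 24 mm high, about 70 g, flat on the bench in the far row. Origin: centre of its underside, z up.
- bench_block: Fixed flat steel bench block, 90 x 90 x 30 mm high, in the middle of the near row, with the bur stand on one side of it and the pitch bowl on the other. Origin: centre of its underside; z up, x and y square to its sides; y runs along the line through the bur stand, the block and the pitch bowl. Its yaw is within 0.2 rad of the robot's axes.
- bur_stand: Fixed square wooden bur stand, 80 x 80 x 28 mm high, nine thin steel burs upright in it up to 55 mm above the bench. Stands to the left or the right of the bench block, centre 195 to 205 mm from the block's centre. Origin: centre of its underside, z up.
- pitch_bowl: Fixed round iron pitch bowl, 90 mm in diameter, 48 mm high, filled with black pitch. On the other side of the bench block from the bur stand, centre 195 to 205 mm from the block's centre. Origin: centre of its underside, z up.
- jar: Bystander: small glass jar with a steel cap, 48 mm in diameter, 60 mm high, loose, at the left. Origin: centre of its underside.
- stone_box: Bystander: white closed stone box, 50 x 40 x 22 mm high, loose, at the right. Origin: centre of its underside.
Things that resemble listed ones, but are neither listed nor needed, are in the scene too. Leave any orange or purple look-alike of the die alone. What is shaped like the bur_stand but red is not meant.

How it is judged:
By the outcome, as a careful person would: the job done as asked, in the order asked, and still so for the second after the job is handed in, with the robot touching nothing.
It also fails if it takes over 96 s, if anything falls off the work surface, if the arm or the gripper's body presses on something with over 40 N, if the wrist force passes 120 N, or if a joint passes its speed limit or range.

## Working session

There is one attempt and no reset: what is moved stays moved. The work goes in short steps, each a Python script; the robot and the scene stay as the last script left them, time stands still between calls to the robot, and variables do not carry over. Pictures are saved under pics/ and viewed, at most 14 in all, crops included, and the job is handed in when it is done.

```bash
mkdir -p pics
python3 - <<'E'
from bench import env, kinematics, monitor, eyes, job
import cv2
for n in("top","scene"):
    f=eyes.grab_frame(n); cv2.imwrite(f"pics/{n}0.png",cv2.cvtColor(f["frame"],cv2.COLOR_RGB2BGR)); print(f["mtx"],f["view"])
s=monitor.sense();print(s["clock"],s["position"],s["ee_rot"],env.hold_point_z)
E
```

```text
[[403.60600171   0.         269.83552834]
 [  0.         403.60600171 206.12512916]
 [  0.           0.           1.        ]] [[-0.01555697 -0.99987013 -0.00420734  0.0030215 ]
 [-0.98831008  0.01601508 -0.15161368  0.58892731]
 [ 0.15166137  0.0017995  -0.98843087  0.80923134]
 [ 0.          0.          0.          1.        ]]
[[499.76880637   0.         283.04562087]
 [  0.         499.76880637 215.25920535]
 [  0.           0.           1.        ]] [[ 0.41302453  0.91039715  0.02424383 -0.23892554]
 [ 0.494603   -0.2018775  -0.84534806 -0.24840071]
 [-0.76470819  0.36114055 -0.53366552  1.60171055]
 [ 0.          0.          0.          1.        ]]
0.1 [ 0.12978641 -0.50847327  0.23080431] [ 9.92208393e-01  1.24588018e-01  5.04594508e-05 -5.73018010e-04] 0.0187
```

View pics/top0.png

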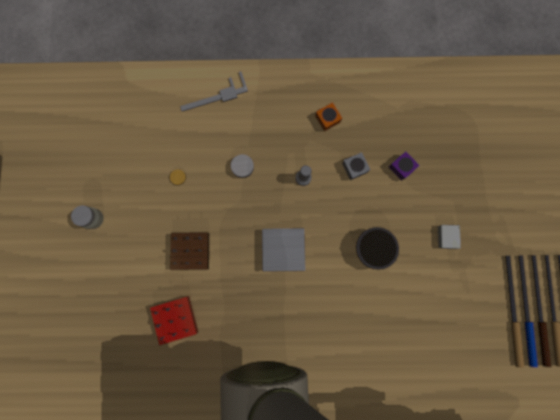

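View pics/scene0.png

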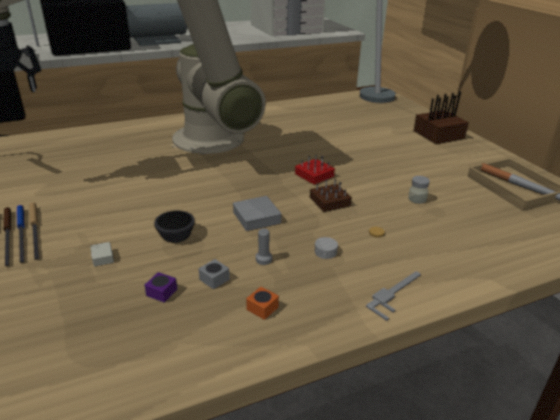

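Top view: blank (177,177), tin (241,166), punch (304,176), steel die (356,166), block (284,250), bur stand (190,251), bowl (378,248), and look-alikes orange (329,116), purple (404,165) and red (173,320). I'll fit silhouettes of the known shapes in both cameras.

```bash
cat > vis.py <<'E'
import numpy as np, cv2
from scipy.optimize import minimize
from bench import eyes
def grab(n,k=4):
    fs=[eyes.grab_frame(n) for _ in range(k)]
    return dict(img=np.mean([f["frame"] for f in fs],0).astype(np.float32),K=fs[0]["mtx"],V=fs[0]["view"])
def proj(c,P):
    q=np.c_[P,np.ones(len(P))]@c["V"].T; q=q[:,:3]@c["K"].T; return q[:,:2]/q[:,2:]
def back(c,uv,z):
    R,t=c["V"][:3,:3],c["V"][:3,3]; d=R.T@np.linalg.inv(c["K"])@np.array([*uv,1]); o=-R.T@t
    return (o+d*(z-o[2])/d[2])[:2]
def cyl(*rz):
    a=np.linspace(0,2*np.pi,48,endpoint=False)
    return np.vstack([np.c_[r*np.cos(a),r*np.sin(a),0*a+z] for r,z in rz])
def box(sx,sy,h): return np.array([[x*sx/2,y*sy/2,z] for x in(-1,1) for y in(-1,1) for z in(0,h)])
M=dict(die=[box(.044,.044,.03)],blank=[cyl((.018,0),(.018,.008))],
 punch=[cyl((.018,0),(.018,.012)),cyl((.018,.012),(.012,.018)),cyl((.012,.018),(.012,.075))],
 tin=[cyl((.025,0),(.025,.024))],block=[box(.09,.09,.03)],bur=[box(.08,.08,.028)],
 bowl=[cyl((.045,.048),(.045,.04),(.03,0))],jar=[cyl((.024,0),(.024,.06))],box=[box(.05,.04,.022)])
S=6
def sil(c,parts,p,z0,org,wh):
    m=np.zeros((wh[1]*S,wh[0]*S),np.uint8); co,si=np.cos(p[2]),np.sin(p[2])
    for P in parts:
        Q=np.c_[P[:,0]*co-P[:,1]*si+p[0],P[:,0]*si+P[:,1]*co+p[1],P[:,2]+z0]
        h=cv2.convexHull(((proj(c,Q)-org+.5)*S-.5).astype(np.float32))
        cv2.fillConvexPoly(m,np.round(h*16).astype(np.int32),1,shift=4)
    return cv2.resize(m.astype(np.float32),wh,interpolation=cv2.INTER_AREA)
def fit(c,name,p0,z0=0,yaw=True,pad=22):
    """best pose: alpha-blend of constant in/out colours explains the crop (Chan-Vese style, robust)"""
    h=c["mtxc"] if "mtxc" in c else proj(c,np.array([[p0[0],p0[1],z0+.015]]))[0]
    org=np.round(h-pad).astype(int); wh=(2*pad+1,2*pad+1)
    I=cv2.cvtColor(c["img"]/255,cv2.COLOR_RGB2LAB)[org[1]:org[1]+wh[1],org[0]:org[0]+wh[0]]
    W=np.array([.35,1,1]); I=I*W
    def cost(p):
        if not yaw: p=[p[0],p[1],0]
        a=sil(c,M[name],p,z0,org,wh)[...,None]
        ci=(I*a).sum((0,1))/a.sum(); co=(I*(1-a)).sum((0,1))/(1-a).sum()
        return np.abs(I-a*ci-(1-a)*co).mean()
    best=None
    for y0 in ((0,.4,.8,1.2) if yaw and name=="die" else (p0[2],)):
        q=np.array([p0[0],p0[1],y0]); sx=np.vstack([q,q+[.006,0,.0],q+[0,.006,0],q+[0,0,.15]])
        r=minimize(cost,q,method="Nelder-Mead",options=dict(initial_simplex=sx,xatol=1e-5,fatol=1e-6))
        if best is None or r.fun<best.fun: best=r
    return best.x,best.fun
def overlay(c,poses,z={}):
    o=cv2.resize(c["img"],None,fx=S,fy=S,interpolation=cv2.INTER_CUBIC).clip(0,255).astype(np.uint8)[...,::-1].copy()
    H,W=c["img"].shape[:2]
    for n,p in poses.items():
        m=np.zeros((H*S,W*S),np.uint8)
        a=cv2.resize(sil(c,M[n],p,z.get(n,0),np.zeros(2),(W,H)),(W*S,H*S))
        cs,_=cv2.findContours((a>.5).astype(np.uint8),0,1); cv2.drawContours(o,cs,-1,(0,255,0),1)
    return o
E
cat > m1.py <<'E'
from vis import *
import json,pickle
t=grab("top");s=grab("scene"); pickle.dump((t,s),open("f0.pkl","wb"))
px=dict(die=(356,166,.03),blank=(177,177,.008),punch=(306,170,.075),tin=(241,165,.024),block=(284,250,.03),bur=(190,251,.028),bowl=(378,248,.048))
res={}
for n,(u,v,z) in px.items():
    p0=[*back(t,(u,v),z),0]; yaw=n in("die","block","bur"); pad=32 if n in("block","bur","bowl") else 20
    a,fa=fit(t,n,p0,yaw=yaw,pad=pad); b,fb=fit(s,n,[*a[:2],a[2] if yaw else 0],yaw=yaw,pad=pad+6)
    print(n,np.round(p0[:2],4),a.round(4),round(fa,2),b.round(4),round(fb,2)); res[n]=[a.tolist(),b.tolist()]
json.dump(res,open("res.json","w"))
A=overlay(t,{n:r[0] for n,r in res.items()})[140*S:290*S,155*S:415*S]; B=overlay(s,{n:r[1] for n,r in res.items()})[170*S:310*S,140*S:400*S]
cv2.imwrite("pics/ov_t.png",cv2.resize(A,(800,462),interpolation=cv2.INTER_AREA)); cv2.imwrite("pics/ov_s.png",cv2.resize(B,(800,431),interpolation=cv2.INTER_AREA))
E
time python3 m1.py
```

```text
die [ 0.6768 -0.1959] [ 0.6808 -0.1973  1.9543] 1.17 [ 0.6832 -0.1992  0.3548] 0.88
blank [0.6638 0.2002] [ 0.666   0.2005 -0.0915] 0.45 [0.6639 0.1993 0.0957] 0.4
punch [ 0.6587 -0.0824] [ 0.6584 -0.0807  0.0736] 0.87 [ 0.6596 -0.0823  0.032 ] 1.05
tin [0.6848 0.0558] [0.6863 0.0552 0.0465] 0.77 [0.6862 0.0531 0.0916] 0.68
block [ 0.4967 -0.0348] [ 0.4983 -0.0328 -0.0061] 0.82 [ 0.4998 -0.0348 -0.0125] 1.19
bur [0.4978 0.1648] [ 0.4999  0.1692 -0.0108] 0.75 [ 0.5003  0.1671 -0.04  ] 3.61
bowl [ 0.497  -0.2292] [ 0.4978 -0.2263 -0.066 ] 1.23 [ 0.5111 -0.2324 -0.1443] 1.19
real	0m7.667s
user	0m3.292s
sys	0m1.065s
```

View pics/ov_t.png

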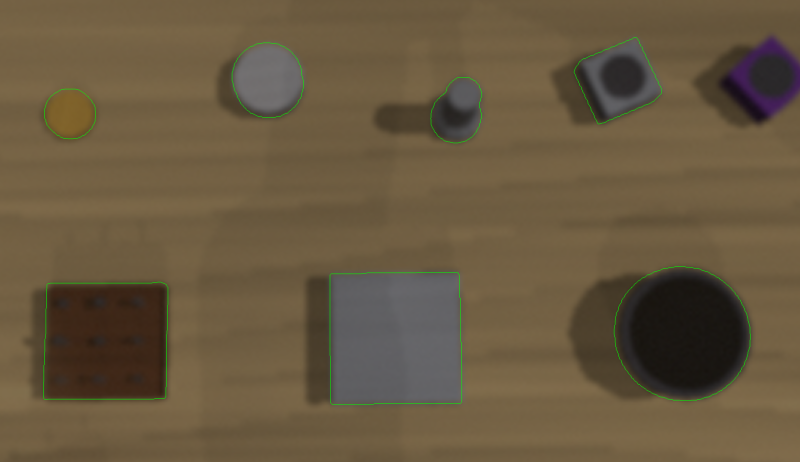

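View pics/ov_s.png

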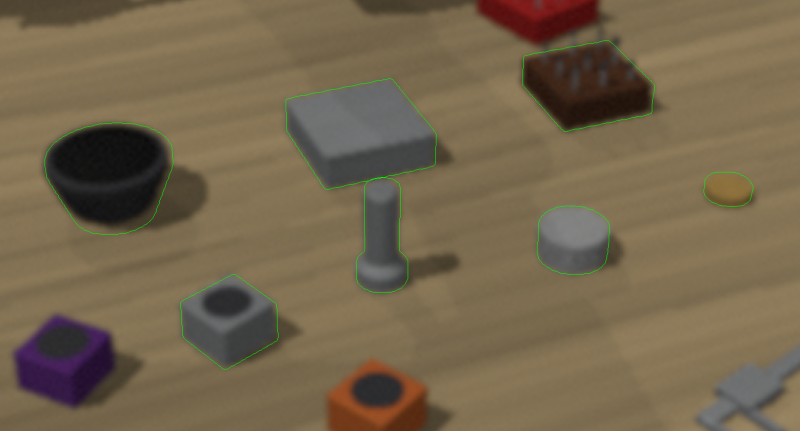

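Both overlays match tightly: the fits agree within about 2 mm between the cameras, apart from the bowl's base shape, which I'll refit. Picking the die now.

```bash
cat > arm.py <<'E'
import numpy as np
from scipy.spatial.transform import Rotation as R
from bench import env, kinematics, monitor, eyes, job
def quat(phi):
    y=np.array([np.cos(phi),np.sin(phi),0]); z=np.array([0,0,-1.]); return R.from_matrix(np.c_[np.cross(y,z),y,z]).as_quat()
def go(xy,z,phi):
    c=[]
    for f in(phi,phi+np.pi):
        j=kinematics.ik([*xy,z],quat(f))
        if j is not None: c.append((np.abs(np.array(j)-monitor.sense()["joints"]).max(),f))
    f=min(c)[1]; env.reach([*xy,z],quat(f)); return f
def st(msg):
    s=monitor.sense(); print(msg,"t%.1f"%s["clock"],np.round(s["position"],4),"gap %.3f"%s["finger_gap"],"gf %.1f"%s["gripper_force"],np.round(s["contact_force"],1))
def pick(xy,phi,z,grip,up=.15):
    go(xy,up,phi); g=env.movel([*xy,z+.02],.15); g=env.movel([*xy,z],.05,guard=12); st(f"down {g}")
    env.close_gripper(grip); st("closed"); env.movel([*xy,up],.15); st("lifted")
def place(xy,phi,z,up=.15,guard=6):
    go(xy,up,phi); env.movel([*xy,z+.015],.15); env.hold(.2); g=env.movel([*xy,z-.003],.02,guard=guard); st(f"placed {g}")
    env.release(); st("released"); env.movel([*xy,up],.15)
E
python3 - <<'E'
import pickle; from vis import *
t,s=pickle.load(open("f0.pkl","rb"))
for r in(.02,.025,.03):
    M["bowl"]=[cyl((.045,.048),(.045,.042),(r+.006,.012),(r,0))]
    print(r,[(a.round(4),round(f,3)) for a,f in(fit(t,"bowl",[.498,-.228,0],yaw=False,pad=32),fit(s,"bowl",[.498,-.228,0],yaw=False,pad=36))])
from arm import *
env.release()
pick([.682,-.1982],.37,.004,60)
E
```

```text
0.02 [(array([ 0.4979, -0.2263,  0.0406]), np.float64(1.232)), (array([ 0.5144, -0.2337, -0.1722]), np.float64(1.085))]
0.025 [(array([ 0.4979, -0.2263,  0.0406]), np.float64(1.232)), (array([ 0.5128, -0.2335, -0.1988]), np.float64(1.095))]
0.03 [(array([ 0.4979, -0.2263,  0.0406]), np.float64(1.232)), (array([ 0.5108, -0.2326, -0.1906]), np.float64(1.184))]
down False t4.5 [ 0.682  -0.1982  0.0038] gap 1.002 gf 0.0 [-0.  -0.6  0.1]
closed t5.0 [ 0.6823 -0.1984  0.0046] gap 0.502 gf 63.7 [-1.2 -0.2  4.2]
lifted t6.1 [ 0.6815 -0.198   0.1486] gap 0.506 gf 63.0 [ 0.2 -0.3 -4.2]
```

Run:
```python
from arm import *
place([.499,-.0338],-.007,.0345)
pick([.665,.1999],0,-.001,40)
```

```text
placed True t8.8 [ 0.4989 -0.0338  0.0346] gap 0.506 gf 63.9 [-0.7  0.8  3.9]
released t9.3 [ 0.4981 -0.0335  0.0339] gap 1.000 gf 0.0 [0.1 1.  0.2]
down False t12.9 [ 0.665   0.1999 -0.0012] gap 1.005 gf 0.0 [0.1 0.4 0.7]
closed t13.5 [ 6.653e-01  2.000e-01 -5.000e-04] gap 0.383 gf 42.1 [0.3 0.1 4.1]
lifted t14.6 [0.6646 0.1998 0.1488] gap 0.383 gf 39.9 [-0.6 -0.3 -0.4]
```

Run:
```python
from vis import *
t=grab("top");s=grab("scene")
a,fa=fit(t,"die",[.499,-.0338,0],z0=.03,pad=18); b,fb=fit(s,"die",[.499,-.0338,0],z0=.03,pad=18); print(a,fa,b,fb)
A=overlay(t,dict(die=a),dict(die=.03))[200*S:300*S,220*S:340*S]; B=overlay(s,dict(die=b),dict(die=.03))[100*S:260*S,220*S:460*S]
o=np.hstack([cv2.resize(A,(360,300)),cv2.resize(B,(440,300),interpolation=cv2.INTER_AREA)]); cv2.imwrite("pics/die.png",o)
```

```text
[ 0.50078636 -0.02018467  0.36882731] 0.6318476589866552 [ 0.5162595  -0.03867927  0.29115833] 2.731513570588573
```

View pics/die.png

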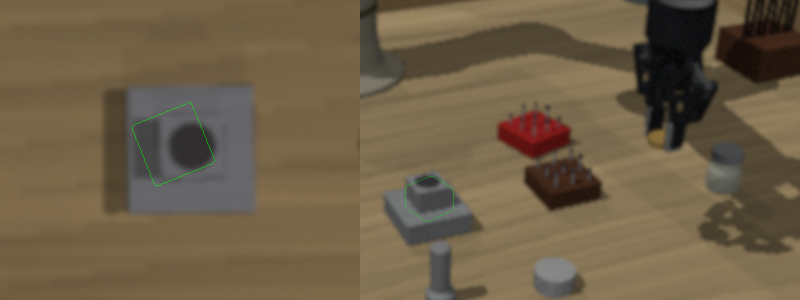

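The die sits on the block and looks parallel; the silhouette fit fails on grey against grey, so I'll use its dark disc. The blank in the gripper needs a closer look.

Run:
```python
from vis import *
t=grab("top");s=grab("scene")
for c in(t,s):
    u,v=proj(c,np.array([[.499,-.0338,.06]]))[0]; x0,y0=int(u)-11,int(v)-11
    g=c["img"].mean(2)[y0:y0+23,x0:x0+23]; g=cv2.resize(g,None,fx=8,fy=8,interpolation=cv2.INTER_CUBIC)
    m=((g<62)if c is t else (g<58)).astype(np.uint8); n,l,stt,ce=cv2.connectedComponentsWithStats(m)
    k=min((i for i in range(1,n) if stt[i,4]>500),key=lambda i:np.hypot(*(ce[i]-92)))
    uv=(ce[k]+.5)/8-.5+[x0,y0]; print(uv,(u,v),stt[k],np.percentile(g,[3,30,70]),back(c,uv,.06))
u,v=proj(s,np.array([[.665,.2,.15]]))[0].astype(int); u2,v2=proj(t,np.array([[.665,.2,.15]]))[0].astype(int)
z=lambda c,u,v:cv2.resize(c["img"][v-25:v+25,u-33:u+33].astype(np.uint8)[...,::-1],(400,300),interpolation=cv2.INTER_CUBIC)
cv2.imwrite("pics/bl.png",np.hstack([z(s,u,v),z(t,u2,v2)]))
```

```text
[283.53551248 248.26552673] (np.float64(283.91661654130473), np.float64(248.2301534048692)) [   40    37   114   115 10176] [47.88870373 61.85787582 97.05210114] [ 0.49894025 -0.03301919]
[256.30697687 196.30046373] (np.float64(256.63408936567555), np.float64(195.92490344140515)) [  52   84   86   36 2399] [ 49.72675877  80.25408936 104.21811676] [ 0.50034563 -0.03516641]
```

View pics/bl.png

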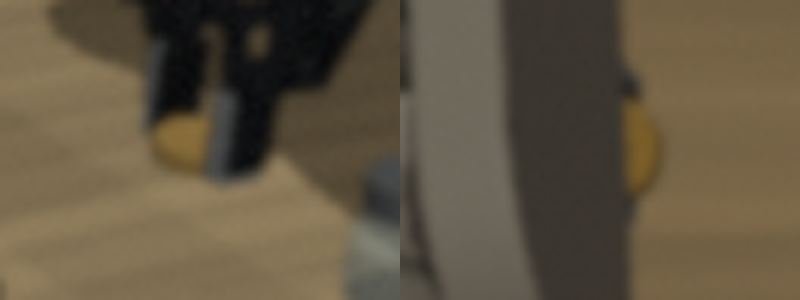

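The die's centre is on the block's centre within 1 mm, and the blank is held level at the finger tips. Placing the blank.

Run:
```python
from arm import *
place([.4993,-.0340],-.007,.0595,guard=4)
pick([.659,-.0815],0,.028,60,up=.2)
```

```text
placed True t18.1 [ 0.4992 -0.034   0.0594] gap 0.386 gf 43.1 [-0.9  0.8  6.2]
released t18.7 [ 0.4988 -0.0339  0.059 ] gap 1.000 gf 0.0 [ 0.5 -0.5 -0.7]
down False t21.9 [ 0.659  -0.0815  0.0278] gap 0.998 gf 0.0 [-0.1 -0.4  0.2]
closed t22.5 [ 0.659  -0.0815  0.0282] gap 0.262 gf 59.0 [-2.6  0.1  3.5]
lifted t23.8 [ 0.6587 -0.0814  0.1989] gap 0.262 gf 58.8 [-0.4  0.5 -2.7]
```

```bash
cat > chk.py <<'E'
import sys; from vis import *
t=grab("top");s=grab("scene"); out={}
for n,p,z in(("punch",[.4998,.0672,0],0),("tin",[.499,-.131,0],0),("blank",[.4993,-.034,0],.06)):
    pd=14 if n=="blank" else 20
    a,fa=fit(t,n,p,z0=z,yaw=False,pad=pd if n!="blank" else 9); b,fb=fit(s,n,p,z0=z,yaw=False,pad=pd if n!="blank" else 9)
    print(n,a[:2].round(4),b[:2].round(4),"mean",((a+b)/2)[:2].round(4)); out[n]=(a,b)
zz=dict(blank=.06)
A=overlay(t,{n:r[0] for n,r in out.items()},zz)[200*S:300*S,160*S:410*S]; B=overlay(s,{n:r[1] for n,r in out.items()},zz)[160*S:260*S,130*S:380*S]
cv2.imwrite(sys.argv[1],cv2.resize(np.vstack([A,B]),(740,592),interpolation=cv2.INTER_AREA))
cv2.imwrite(sys.argv[1].replace(".png","_full.png"),np.vstack([t["img"],s["img"]]).astype(np.uint8)[...,::-1])
E
python3 - <<'E'
from arm import *
place([.4998,.0672],0,.0285,up=.2)
pick([.6862,.0541],0,.003,30)
place([.499,-.131],0,.0035,guard=5)
env.reach([.42,-.42,.3],quat(-.9)); st("away")
E
python3 chk.py pics/c1.png
```

```text
placed True t26.8 [0.4997 0.0672 0.0282] gap 0.264 gf 59.5 [-0.5  1.   5.1]
released t27.4 [0.499  0.0673 0.0276] gap 1.006 gf 0.0 [ 0.7  0.2 -0. ]
down False t31.0 [0.6862 0.0541 0.0028] gap 0.997 gf 0.0 [ 0.6 -0.4  0.1]
closed t31.5 [0.6865 0.0541 0.0036] gap 0.565 gf 31.4 [-0.2 -0.3  3.2]
lifted t32.6 [0.6857 0.0541 0.1488] gap 0.566 gf 31.1 [-0.4 -0.1 -0.1]
placed True t35.6 [ 0.4989 -0.131   0.0035] gap 0.573 gf 31.7 [-0.5 -0.3  5.8]
released t36.0 [ 0.4985 -0.1308  0.003 ] gap 0.999 gf 0.0 [-0.2 -0.5  0. ]
away t38.4 [ 0.4206 -0.4189  0.2993] gap 1.000 gf 0.0 [-0.5 -0.3 -0.2]
punch [0.5001 0.0681] [0.4985 0.066 ] mean [0.4993 0.0671]
tin [ 0.4993 -0.1307] [ 0.4983 -0.1313] mean [ 0.4988 -0.131 ]
blank [ 0.4996 -0.0335] [ 0.499 -0.034] mean [ 0.4993 -0.0337]
```

View pics/c1.png

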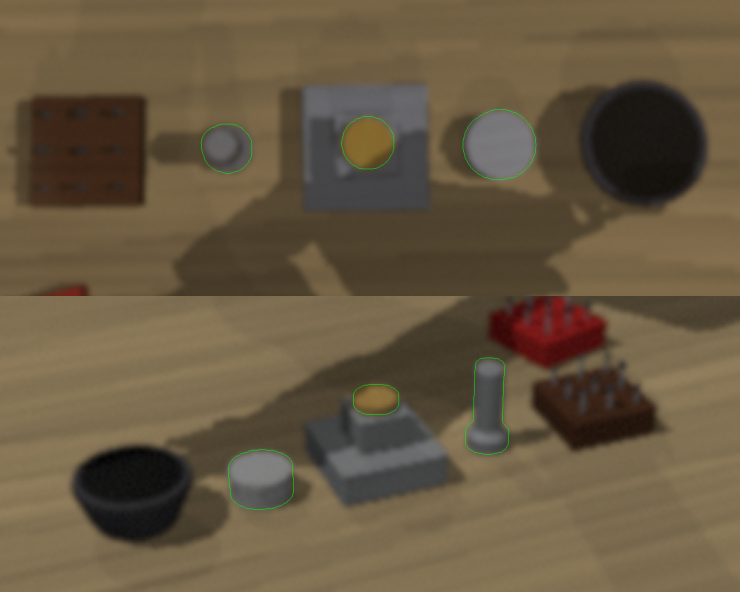

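All four things stand upright where I wanted them: the blank is central on the die, and the punch and tin are midway and in line, each within about 1 mm.

```bash
python3 -c "
from bench import job; print(job.hand_in())"
```

```text
the job is handed in; nothing more can be done
None
```

The job is handed in at about 39 s: die centred on the bench block, blank on the die, punch and tin midway and in line, all within about 1 mm by camera; the robot never went near the jar or stone box.

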